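# Lock the storeroom strongbox with its locking bar

## Task

Lock the steel strongbox: take the locking bar by its wooden handle from its rest, put it into the strongbox's mouth, feel along the hidden keeper plate inside for the slot, and push the bar through it, fully home, so that the tab on the roof is driven right back. Then let go and leave the bar in place. Feel gently: contact between the bar and the strongbox must stay below 30 N throughout, and the stock standing around must not be disturbed.

Things in the scene. Friction and masses are not known exactly. Their poses are not given: they have to be found in the camera images.
- strongbox: low grey steel box fixed to the bench, 170 deep x 230 wide x 92 high, with a wide low mouth in its front. Origin: at bench level under the middle of its front face; x runs level into the box, y to its left, z up
- mouth (a point): middle of the sill of the strongbox's mouth, in its front face, 50 mm above the bench. The mouth is 100 mm wide (50 to each side) and 36 mm high, from the sill, which is level with the floor inside, up to the underside of the roof
- face_mid (a point): a point on the strongbox's centre line in the front face of the hidden keeper, an upright flat plate 10 mm thick, 55 mm in from the front, that closes the mouth but for one upright slot 17 mm wide, from floor to roof. The slot's middle is anywhere within 28 mm to either side of this point, different each time, unseen; the keeper is a firm wall to the bar
- tab (a joint): travel of the follower, a flat plate 6 mm behind the keeper that a bar in the slot pushes back, with the steel tab on it that stands up through a slit in the strongbox's roof: 0 forward (unlocked), 0.018 m fully back (locked, hard stop; the bar's tip is then 89 mm in from the front). It takes about 4 to 6 N pushed slowly and stays where it is left
- bar: locking bar, about 0.18 kg: a round steel rod 14 mm across, 120 long, its flat end bevelled 2.5 mm, on a dark wooden handle 70 long x 20 wide x 28 high. Origin: on the rod's axis, at the middle of the handle's length; x points to the tip, z up. Handle: x -35 to 35, z -18 to 10; rod: x 35 to 155; balance point near x = 75. Once through the slot it lies safely when let go
- bar_tip (a point): centre of the free end face of the rod, 155 mm from the bar's origin
- rest: wooden cradle fixed to the bench, 110 x 50 x 52 high, with two notched posts that carry the rod with its axis 45 mm above the bench, pointing along the rest's x; the handle overhangs freely beyond the -x end. Lift the bar straight up 15 mm or more to clear it. Origin: underside centre
- bushing_a: brass bushing standing on end, 42 mm across, 50 high; origin underside centre; leave it alone
- bushing_b: brass bushing standing on end, 52 mm across, 35 high; origin underside centre; leave it alone
- carton: cardboard carton of stock 110 x 75 x 55 high; origin underside centre; leave it alone
- can: metal can 66 mm across, 100 high; origin underside centre; leave it alone
Mind the look-alikes: they are no part of the job. There is more than one size of the bar; the one meant has the size given above.

How it is judged (in metres and radians):
On the way, in this order (a step that is already met when the one before it is completed fails the run):
1. the bar is lifted off its rest (distance between bar and rest above 0.14 m), for 0.1 s.
2. the bar's tip is inside the mouth, not yet through the keeper (x of bar_tip in the frame of strongbox between 0.02 and 0.06 m and y of bar_tip in the frame of strongbox between -0.05 and 0.05 m and z of bar_tip in the frame of strongbox between 0.05 and 0.086 m), for 0.1 s.
At the end, for the whole second after the job is handed in: The tab is at least 15 mm back (of 18), the bar's tip is through the slot at least 83 mm in from the strongbox's front and between its floor and roof, the bar points into the box within 15 degrees, lies still, and is let go (value of joint tab above 0.015 m and x of bar_tip in the frame of strongbox above 0.083 m and z of bar_tip in the frame of strongbox between 0.05 and 0.086 m and angle between the x axis of bar and the x axis of strongbox, either way round below 0.26 rad and linear speed of bar below 0.02 m/s and contact force between bar and the fingers below 0.1 N); the robot touches nothing.
It fails at once if contact between the bar and the strongbox above 30 N (contact force between bar and strongbox above 30 N).
It fails at once if a bystander moved more than 20 mm (distance of any of bushing_a, bushing_b, carton, can from where it was at the start of the episode above 0.02 m).
It also fails if it takes over 72 s, if anything falls off the work surface, if the arm or the gripper's body presses on something with over 40 N, if the wrist force passes 120 N, or if a joint passes its speed limit or range.

## Robot

A 6-joint arm with a two-finger parallel gripper is mounted at the origin on the work surface. World frame = base frame: x ahead of the robot, y to its left, z up, the work surface at z = 0. Lengths are in mm, angles in rad, forces in N, time in s.
With the tool pointing down it reaches from about 350 to 775 mm from the base axis. Payload 7.3 kg.
Tool frame: the origin (TCP) lies on the centre line of the jaws, within the pads' length; the fingertips stand 17 mm ahead of it and the grasp point (between the pads) lies 2 mm behind it; z points along the fingers, y is the line along which they close (so a half turn about z gives the same grasp; the last joint's range is limited). The gripper opens to 92 mm and grips with 3 to 60 N. Pads are 19 mm wide; open, the fingers measure 130 mm over their backs; the gripper's body (75 mm by 190 mm) begins 47 mm behind the grasp point.
Start: joints at [1.197, 0.342, 1.524, -0, 1.275, -0.146], TCP at [118.546, 511.459, 243.741] pointing down, gripper open.
Joint ranges: [-2.53, 2.53], [-0.77, 2.02], [0.04, 2.7], [-1, 4.14], [0.28, 2.66], [-3.11, 3.11]. Speed limits (rad/s): [2.57, 2.57, 3.14, 3.14, 3.14, 3.14].

## Interface

Orientations are given as [roll, pitch, yaw] about the fixed x, y, z axes, in that order (R = Rz(yaw) Ry(pitch) Rx(roll)).
In Python, from plant import bot gives the robot as it stands. The module is installed in compiled form; this text tells all that it offers.
- The arm moves only by the shell command python3 -m pendant 'ROWS'. ROWS is JSON, a list of rows, each a list of 3 entries, a list of its own where there are three numbers: the shift along the world's x, y, z as a fraction of full scale, then the turn, a rotation vector about the world's x, y, z as a fraction of full scale, then the opening, from -1 (shut) to 1 (fully open), so that 0 is half open. In form: [[[tx, ty, tz], [rx, ry, rz], claw], ...]. A call has exactly 10 rows; each row shifts and turns the commanded pose from where the row before left it; what a row does not reach is not made up. Full scale, the value 1, is 30 mm for a shift and 0.12 rad for a turn. A row lasts 1/12 s, in which the tool goes at most 41.7 mm and 7.16 degrees, less where a joint would pass 70% of its speed; a pose out of reach is approached as far as the arm can. A call with a number of a shift or a turn outside -1 to 1 is refused whole. A call with a gripper value outside its range is refused whole. The fingers move at their own pace and stop on an object; the grip force is fixed at half the most. Time passes only in rows, so rows that do not move let the fingers close, or fill a call up. It gives the time, the measured TCP pose, the force, the opening and the grip force at its end, in the units of the state.
- bot.get_obs(): the state, without advancing time (a new reading comes with each control period).
- bot.capture(name): name is "scene" or "top"; returns the picture (480x640x3 uint8, blue, green, red); there is no depth.
- bot.camera_params(name): a dict with "fovy" (degrees; the focal length in pixels is half the picture's height over the tangent of half this angle, whatever the lens; pixels are square), "cx", "cy" (the principal point, pixels), "camera_from_world" (4x4, takes a point from world to camera coordinates). Camera axes: x right, y down, z forward; pixel columns grow to the right and rows downward; lengths in mm; the calibration is good to about 2 mm. A picture is of the moment at which its call begins. camera_params takes no time and is no camera call.
- bot.close_job(): hands the job in; it is judged then, once.
The state is a dict: "time": time; "joint_positions": joint angles; "dq": joint speeds; "tau": joint torques, N m; "tool_pos": TCP position; "tcp_rot": TCP orientation; "contact_force": force on the tool from outside, world axes, zero at the start; "moment": the same for the moment, N m; "grip_width": finger opening in mm; "finger_force": force on a finger pad.
Only numpy, scipy, OpenCV 4.12 (cv2) and the standard library are available. Lean on these libraries where they do the work, as an engineer would, in place of code of your own. Each camera call takes 0.05 s, during which the arm holds its last target. There are 200 camera calls.

## Working session

There is one attempt and no reset: what is moved stays moved. The work goes in short steps, Python scripts to look and compute and a shell command to move; the robot and the scene stay as the last step left them, time stands still between calls to the robot, and variables do not carry over. Pictures are saved under pics/ and viewed, at most 10 in all, crops included, and the job is handed in when it is done.

```bash
mkdir -p pics; python3 - <<'E'
from plant import bot
import cv2
for n in("scene","top"):
    cv2.imwrite(f"pics/{n}0.png",bot.capture(n)); p=bot.camera_params(n); print(n,p)
print(bot.get_obs())
E
```

```text
scene {'fovy': 51.620299234486154, 'cx': 320.93901375224567, 'cy': 242.8234893756158, 'camera_from_world': array([[ 7.01493398e-01,  7.12670173e-01,  2.86998405e-03,
        -3.37181722e+02],
       [ 4.90950262e-01, -4.80323772e-01, -7.26812847e-01,
        -2.14824818e+02],
       [-5.16599316e-01,  5.11263433e-01, -6.86829563e-01,
         1.35248357e+03],
       [ 0.00000000e+00,  0.00000000e+00,  0.00000000e+00,
         1.00000000e+00]])}
top {'fovy': 53.77344633498357, 'cx': 322.5714740025865, 'cy': 247.32354495230484, 'camera_from_world': array([[-1.62635211e-02, -9.99667624e-01, -2.00034733e-02,
        -2.01465268e+01],
       [-9.92840443e-01,  1.85137379e-02, -1.18004647e-01,
         5.26956624e+02],
       [ 1.18335764e-01,  1.79410863e-02, -9.92811545e-01,
         1.02082864e+03],
       [ 0.00000000e+00,  0.00000000e+00,  0.00000000e+00,
         1.00000000e+00]])}
{'time': 0.1, 'joint_positions': array([ 1.19699075e+00,  3.42646972e-01,  1.52493275e+00,  3.44008646e-05,
        1.27543644e+00, -1.45993406e-01]), 'dq': array([-4.99239830e-04, -2.48018866e-04, -1.11438539e-03, -1.74341888e-05,
        7.42860122e-04,  4.64822172e-04]), 'tau': array([ 1.16730149e-03, -4.32007492e+01, -2.44693869e+01,  7.19018304e-02,
        5.26956073e-02, -5.04697971e-05]), 'tool_pos': array([118.40377482, 511.10968053, 243.11368411]), 'tcp_rot': array([-3.14018907e+00, -2.39632838e-04,  2.91377028e+00]), 'contact_force': array([-0.02858836, -0.23336638,  0.61766688]), 'moment': array([ 0.02134024, -0.04478631, -0.01410523]), 'finger_force': 0.0, 'grip_width': 92.12253437030729}
```

View pics/scene0.png

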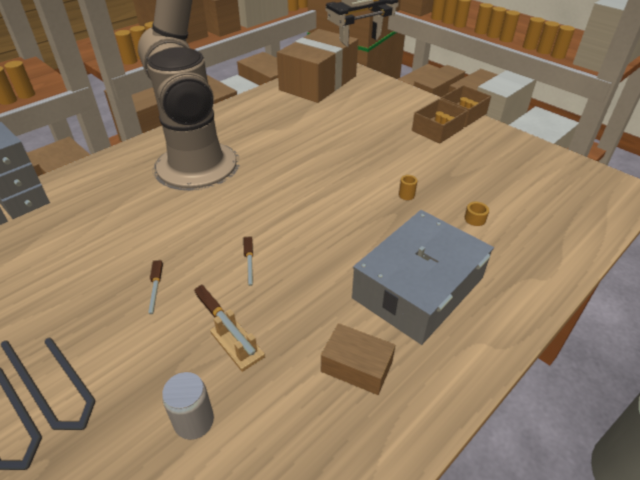

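View pics/top0.png

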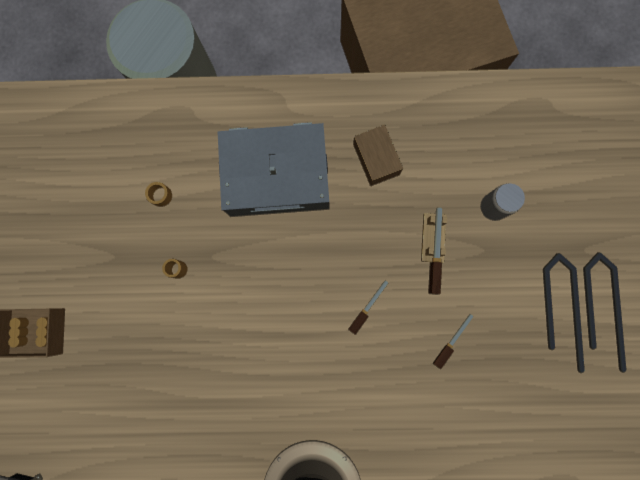

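```bash
python3 - <<'E'
import cv2,numpy as np
t=cv2.imread("pics/top0.png")
a=cv2.resize(t[110:230,200:350],None,fx=4,fy=4,interpolation=2)[:, :600]
b=cv2.resize(t[200:380,340:480],None,fx=3.3,fy=3.3,interpolation=2)
cv2.imwrite("pics/c1.png",cv2.resize(t[115:225,205:345],(764,600),interpolation=2))
cv2.imwrite("pics/c2.png",cv2.resize(t[195:375,340:480],(467,600),interpolation=2))
E
```

```text
(no output)
```

View pics/c1.png

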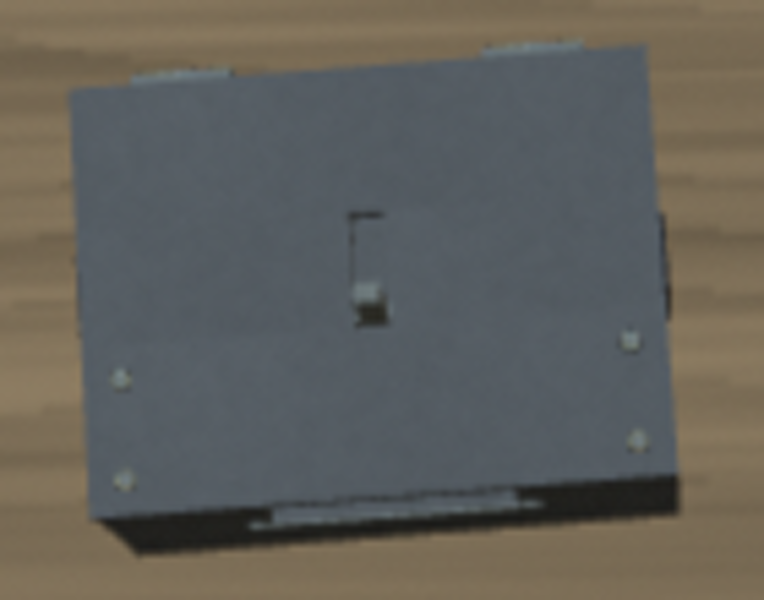

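View pics/c2.png

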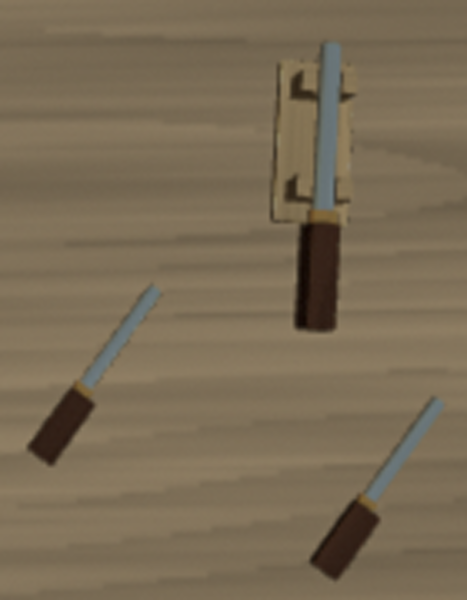

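```bash
cat > h.py <<'E'
import numpy as np
from plant import bot
def ray(n,u,v,z):
    p=bot.camera_params(n);f=240/np.tan(np.radians(p["fovy"]/2));T=p["camera_from_world"]
    R=T[:3,:3];o=-R.T@T[:3,3];d=R.T@np.array([(u-p["cx"])/f,(v-p["cy"])/f,1])
    return (o+d*(z-o[2])/d[2])[:2]
def pix(n,P):
    p=bot.camera_params(n);f=240/np.tan(np.radians(p["fovy"]/2));T=p["camera_from_world"]
    c=T[:3,:3]@np.array(P)+T[:3,3];return f*c[0]/c[2]+p["cx"],f*c[1]/c[2]+p["cy"]
E
python3 - <<'E'
from h import *
np.set_printoptions(precision=1,suppress=True)
s=140/764
C=[ray("top",205+u*s-.4,115+v*s-.4,92) for u,v in [(92,518),(678,475),(647,45),(70,90)]]
FL,FR,BR,BL=C;print(C,[np.linalg.norm(C[i]-C[i-1]) for i in range(4)])
ax=(FL-FR);ay=(BL-BR);xx=(BL-FL)+(BR-FR)
print("yaw from front/back/sides",[np.degrees(np.arctan2(-a[0],a[1])) for a in(ax,ay)],np.degrees(np.arctan2(xx[1],xx[0])))
print("front mid",(FL+FR)/2,"centre",sum(C)/4,"tab",ray("top",205+368*s,115+292*s,100))
q=.3
P=lambda u,v,z:ray("top",340+u*q-.4,195+v*q-.4,z)
tip=P(331,41,48);jn=P(322,223,55);he=P(316,330,55);rj=P(324,208,50)
print(tip,rj,jn,he,np.linalg.norm(tip-he),np.linalg.norm(jn-he))
d=tip-he;print(np.degrees(np.arctan2(d[1],d[0])),"org",he+35*d/np.linalg.norm(d), tip-155*d/np.linalg.norm(d))
# scene checks
for n,z in(("scene",45),):
  print([pix(n,[*tip,48]),pix(n,[*he,55]),[pix(n,[*c,92]) for c in C]])
E
```

```text
[array([604. , 182.8]), array([616.3, -45.3]), array([789.9, -36.1]), array([776.9, 193.1])] [np.float64(173.20467460018958), np.float64(228.39926858153646), np.float64(173.8374334733438), np.float64(229.59225910920895)]
yaw from front/back/sides [np.float64(3.0944191860271237), np.float64(3.2529909004908273)] 3.221986376199159
front mid [610.2  68.7] centre [696.8  73.6] tab [688.7  73.1]
[ 609.2 -286.7] [ 498.5 -276.8] [ 488.4 -273.9] [ 419.7 -267. ] 190.51678797034907 69.03761338298095
-5.933044365498087 org [ 454.5 -270.7] [ 455.  -270.7]
[(np.float64(254.98873820659355), np.float64(350.9993411571141)), (np.float64(200.70435072951324), np.float64(283.8620946830748)), [(np.float64(421.5343543709262), np.float64(209.01660202906987)), (np.float64(354.01097590348866), np.float64(265.15802528783894)), (np.float64(431.0731352579439), np.float64(313.84439786862504)), (np.float64(494.8046939809087), np.float64(246.33306852918344))]]
```

Bar on the rest (top pixels, handle 436,278, tip 439,208) measures 190 mm long with a 69 mm handle and lies on the cradle, so it is the one meant. The loose ones at (368,307) and (454,340) are smaller and lie on the bench. The crop confirms this. The box's front middle is about (612, 69), yaw 0.056 rad.

```bash
python3 -m pendant '[[[0.9,-0.9,0],[0,0,0.1],1],[[0.9,-0.9,0],[0,0,0.1],1],[[0.9,-0.9,0],[0,0,0.1],1],[[0.9,-0.9,0],[0,0,0.1],1],[[0.9,-0.9,0],[0,0,0.1],1],[[0.9,-0.9,0],[0,0,0.1],1],[[0.9,-0.9,0],[0,0,0.1],1],[[0.9,-0.9,0],[0,0,0.1],1],[[0.9,-0.9,0],[0,0,0.1],1],[[0.9,-0.9,0],[0,0,0.1],1]]' && python3 -m pendant '[[[0.25,-1,0],[0,0,0],1],[[0.25,-1,0],[0,0,0],1],[[0.25,-1,0],[0,0,0],1],[[0.25,-1,0],[0,0,0],1],[[0.25,-1,0],[0,0,0],1],[[0.25,-1,0],[0,0,0],1],[[0.25,-1,0],[0,0,0],1],[[0.25,-1,0],[0,0,0],1],[[0.25,-1,0],[0,0,0],1],[[0.25,-1,0],[0,0,0],1]]' && python3 -m pendant '[[[0,-1,-0.3],[0,0,0],1],[[0,-1,-0.3],[0,0,0],1],[[0,-1,-0.3],[0,0,0],1],[[0,-1,-0.3],[0,0,0],1],[[0,-1,-0.3],[0,0,0],1],[[0,-1,-0.3],[0,0,0],1],[[0,-1,-0.3],[0,0,0],1],[[0,0,0],[0,0,0],1],[[0,0,0],[0,0,0],1],[[0,0,0],[0,0,0],1]]'
```

```text
time: 0.93
tool_pos: [389.3, 239.8, 243.6]
tcp_rot: [-3.142, -0.0, 3.034]
contact_force: [0.6, 0.4, -0.6]
grip_width: 92.0
finger_force: 0.0
time: 1.77
tool_pos: [463.4, -60.1, 243.5]
tcp_rot: [3.141, -0.001, 3.034]
contact_force: [0.4, 0.1, 1.1]
grip_width: 92.2
finger_force: 0.0
time: 2.6
tool_pos: [463.3, -268.0, 180.5]
tcp_rot: [3.141, -0.001, 3.033]
contact_force: [0.5, 0.1, 0.1]
grip_width: 91.8
finger_force: 0.0
```

```bash
python3 -m pendant '[[[0.02,-0.03,-0.6],[0,0,0],1],[[0.02,-0.03,-0.6],[0,0,0],1],[[0.02,-0.03,-0.6],[0,0,0],1],[[0.02,-0.03,-0.6],[0,0,0],1],[[0.02,-0.01,-0.6],[0,0,0],1],[[0.01,0,-0.6],[0,0,0],1],[[0,0,-0.6],[0,0,0],1],[[0,0,-0.52],[0,0,0],1],[[0,0,0],[0,0,0],1],[[0,0,0],[0,0,0],1]]'; python3 - <<'E'
from h import *
import cv2
t=bot.capture("scene");cv2.imwrite("pics/g1.png",cv2.resize(t[220:400,150:350],(667,600)))
E
```

```text
time: 3.43
tool_pos: [467.0, -271.2, 39.3]
tcp_rot: [3.141, -0.001, 3.035]
contact_force: [0.5, -0.4, 0.2]
grip_width: 91.5
finger_force: 0.0
```

View pics/g1.png

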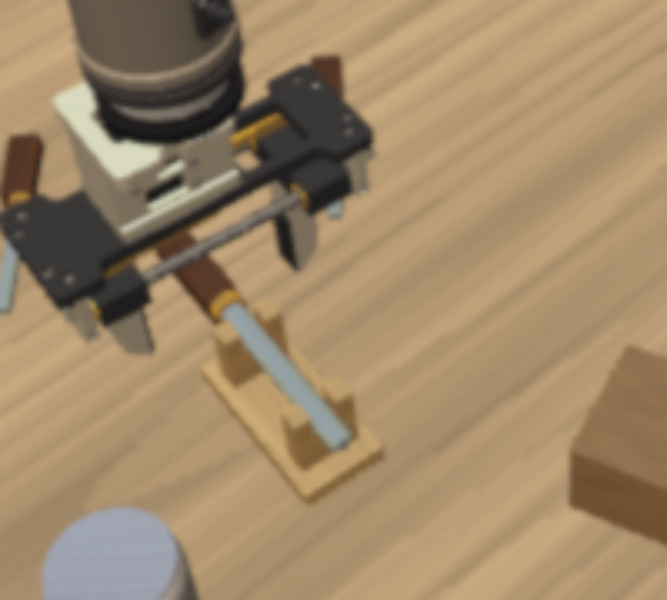

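The picture shows the open jaws straddling the handle, near (200,270) in the crop, clear of the rest. Closing now.

```bash
python3 -m pendant '[[[0,0,0],[0,0,0],-1],[[0,0,0],[0,0,0],-1],[[0,0,0],[0,0,0],-1],[[0,0,0],[0,0,0],-1],[[0,0,0],[0,0,0],-1],[[0,0,0],[0,0,0],-1],[[0,0,0],[0,0,0],-1],[[0,0,0],[0,0,0],-1],[[0,0,0],[0,0,0],-1],[[0,0,0],[0,0,0],-1]]'
```

```text
time: 4.32
tool_pos: [466.8, -272.5, 39.1]
tcp_rot: [3.141, -0.0, 3.034]
contact_force: [-1.0, -1.2, 1.0]
grip_width: 29.7
finger_force: 0.2
```

```bash
python3 -m pendant '[[[0,0,0],[0,0,0],-1],[[0,0,0],[0,0,0],-1],[[0,0,0],[0,0,0],-1],[[0,0,0],[0,0,0],-1],[[0,0,0],[0,0,0],-1],[[0,0,0],[0,0,0],-1],[[0,0,0.1],[0,0,0],-1],[[0,0,0.1],[0,0,0],-1],[[0,0,0.1],[0,0,0],-1],[[0,0,0.1],[0,0,0],-1]]'
```

```text
time: 5.15
tool_pos: [466.6, -272.1, 50.9]
tcp_rot: [3.141, -0.001, 3.034]
contact_force: [0.1, 0.8, -2.0]
grip_width: 20.1
finger_force: 29.9
```

```bash
python3 -m pendant '[[[0,0,0.3],[0,0,0],-1],[[0,0,0.5],[0,0,0],-1],[[0,0,0.5],[0,0,0],-1],[[0,0,0.5],[0,0,0],-1],[[0,0,0.5],[0,0,0],-1],[[0,0,0.5],[0,0,0],-1],[[0,0,0.5],[0,0,0],-1],[[0,0.2,0.3],[0,0,0],-1],[[-0.1,0.4,0],[0,0,0],-1],[[-0.1,0.5,0],[0,0,0],-1]]' && python3 -m pendant '[[[-0.15,0.8,0],[0,0,0.15],-1],[[-0.15,0.8,0],[0,0,0.15],-1],[[-0.15,0.8,0],[0,0,0.15],-1],[[-0.15,0.8,0],[0,0,0.15],-1],[[-0.15,0.8,0],[0,0,0.15],-1],[[-0.15,0.8,0],[0,0,0.15],-1],[[-0.15,0.8,0],[0,0,0.15],-1],[[-0.15,0.8,0],[0,0,0.15],-1],[[-0.15,0.8,0],[0,0,0.13],-1],[[-0.1,0.8,0],[0,0,0],-1]]' && python3 -m pendant '[[[0,0.7,0],[0,0,0],-1],[[0,0.5,0],[0,0,0],-1],[[0,0.4,0],[0,0,0],-1],[[0,0.2,0],[0,0,0],-1],[[0,0.1,0],[0,0,0],-1],[[0,0,0],[0,0,0],-1],[[0,0,0],[0,0,0],-1],[[0,0,0],[0,0,0],-1],[[0,0,0],[0,0,0],-1],[[0,0,0],[0,0,0],-1]]'; python3 - <<'E'
from h import *
import cv2
o=bot.get_obs();print(o["tool_pos"],o["tcp_rot"],o["contact_force"],o["moment"])
t=bot.capture("top");s=bot.capture("scene");cv2.imwrite("pics/l1t.png",t);cv2.imwrite("pics/l1s.png",s)
a=cv2.resize(t[180:330,220:340],(480,600));b=cv2.resize(s[150:250,210:260+90],None,fx=2.2,fy=2.2)
c=np.zeros((600,800,3),np.uint8);c[:,:480]=a;c[:220,480:788]=b[:220,:308];cv2.imwrite("pics/l1.png",c)
E
```

```text
time: 5.98
tool_pos: [460.6, -238.5, 159.2]
tcp_rot: [3.141, 0.0, 3.033]
contact_force: [-0.8, 0.9, -2.4]
grip_width: 19.7
finger_force: 29.9
time: 6.82
tool_pos: [415.2, 2.7, 158.4]
tcp_rot: [3.141, -0.002, -3.089]
contact_force: [0.8, -0.4, -2.3]
grip_width: 20.0
finger_force: 29.9
time: 7.65
tool_pos: [417.4, 57.1, 159.1]
tcp_rot: [3.142, -0.0, -3.091]
contact_force: [-0.3, -0.3, -2.1]
grip_width: 19.8
finger_force: 29.9
[417.38077977  57.09669061 159.10273419] [ 3.14151777e+00 -3.92551346e-05 -3.09072661e+00] [-0.26705763 -0.29871797 -2.13504127] [-0.02148599  0.14004607 -0.02554883]
```

View pics/l1.png

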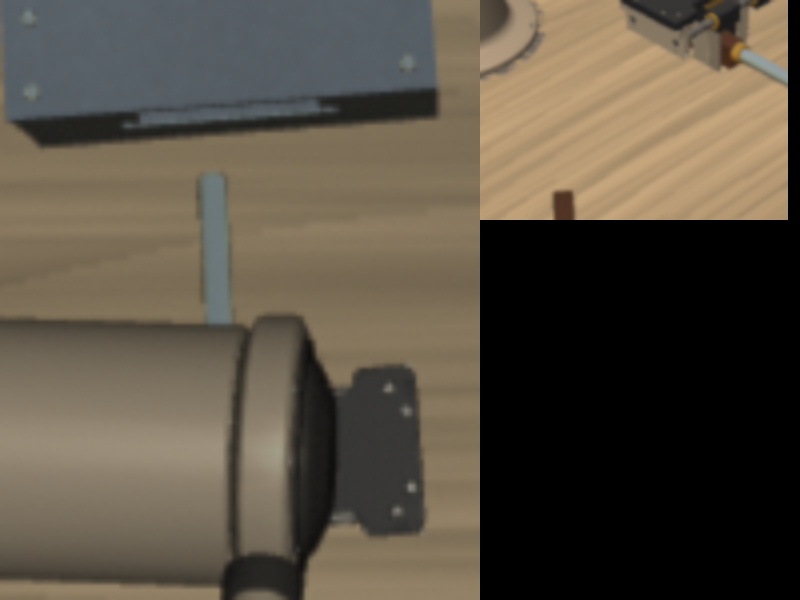

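The bar is held straight, tip at about (273,223) in the top picture. I'll check its droop against the scene picture.

```bash
python3 - <<'E'
from h import *
import cv2
t=cv2.imread("pics/l1t.png");s=cv2.imread("pics/l1s.png")
u=np.array([np.cos(.051),np.sin(.051)]);T=np.array([417.4,57.1])
for d in (60,143):
    P=[*(T+d*u),165.];print(d,P,pix("top",P),pix("scene",P))
print(ray("top",273.2,223.3,168),ray("top",275,300,170))
x,y=[int(k) for k in pix("scene",[*(T+110*u),165])]
c=cv2.resize(s[y-30:y+30,x-40:x+40],(800,600),interpolation=2);cv2.imwrite("pics/l2.png",c);print(x,y)
E
```

```text
60 [np.float64(477.3219869115362), np.float64(60.15867366250194), 165.0] (np.float64(275.29418152150265), np.float64(265.2798769653463)) (np.float64(340.82261737583264), np.float64(180.12093679447025))
143 [np.float64(560.214068805828), np.float64(64.38983889562962), 165.0] (np.float64(272.94375590597815), np.float64(222.98998772028924)) (np.float64(372.5323996697079), np.float64(197.05130668751195))
[559.07149806  63.52126468] [410.60380201  60.42032391]
359 190
```

View pics/l2.png

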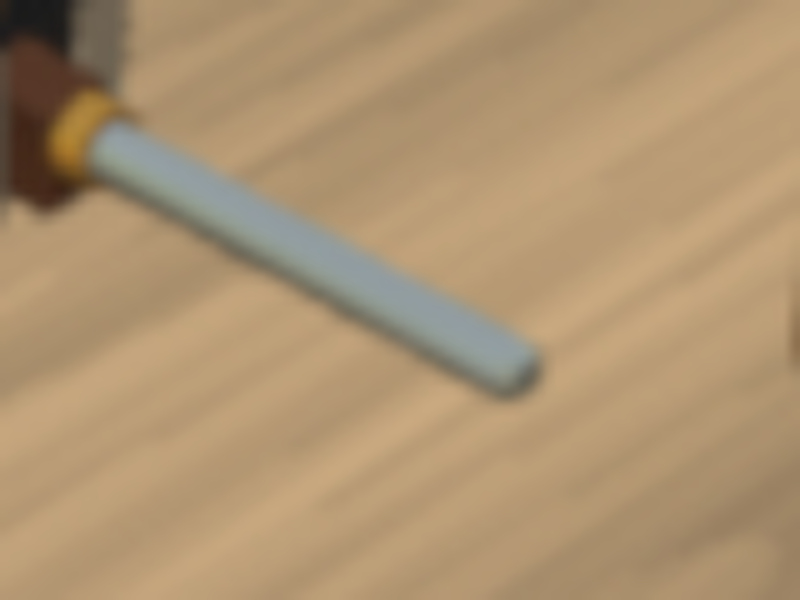

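Tip at scene (371,197) against a prediction of (372.5,197), so the bar is level. Lowering to mouth height and entering.

```bash
python3 -m pendant '[[[0,0,-0.4],[0,0,0.04],-1],[[0,0,-0.4],[0,0,0],-1],[[0,0,-0.4],[0,0,0],-1],[[0,0,-0.4],[0,0,0],-1],[[0,0,-0.4],[0,0,0],-1],[[0,0,-0.4],[0,0,0],-1],[[0,0.03,-0.4],[0,0,0],-1],[[0,0.03,-0.43],[0,0,0],-1],[[0,0,0],[0,0,0],-1],[[0,0,0],[0,0,0],-1]]' && python3 -m pendant '[[[0.2,0.01,0],[0,0,0],-1],[[0.3,0.02,0],[0,0,0],-1],[[0.4,0.02,0],[0,0,0],-1],[[0.4,0.02,0],[0,0,0],-1],[[0.4,0.02,0],[0,0,0],-1],[[0.4,0.02,0],[0,0,0],-1],[[0.4,0.02,0],[0,0,0],-1],[[0.3,0.02,0],[0,0,0],-1],[[0.2,0.01,0],[0,0,0],-1],[[0,0,0],[0,0,0],-1]]'; cat >> h.py <<'E'
F=np.array([611.9,68.8]);U=np.array([.99843,.056]);V=np.array([-.056,.99843])
def st():
    o=bot.get_obs();p=o["tool_pos"];w=o["tcp_rot"][2];w=(w+np.pi+1)%np.pi-1
    t=p[:2]+142.5*np.array([np.cos(w),np.sin(w)])-F;f=o["contact_force"]
    print("t%.1f tip x%.1f y%.1f z%.1f yaw%.3f | f in %.1f lat %.1f z %.1f M%s w%.1f ff%.1f"%(o["time"],t@U,t@V,p[2]+6,w,f[:2]@U,f[:2]@V,f[2],np.round(o["moment"],2),o["grip_width"],o["finger_force"]))
E
python3 -c 'from h import*;st()'
```

```text
time: 8.58
tool_pos: [417.1, 59.3, 62.0]
tcp_rot: [3.141, -0.001, -3.085]
contact_force: [-0.2, 0.4, -2.4]
grip_width: 19.9
finger_force: 29.9
time: 9.42
tool_pos: [509.0, 64.1, 62.6]
tcp_rot: [-3.142, 0.002, -3.085]
contact_force: [0.5, -0.3, -1.9]
grip_width: 19.5
finger_force: 29.9
t9.4 tip x39.5 y1.2 z68.6 yaw0.057 | f in 0.5 lat -0.4 z -1.9 M[ 0.03  0.08 -0.01] w19.5 ff29.9
```

```bash
python3 -m pendant '[[[0.07,0.004,0],[0,0,0],-1],[[0.07,0.004,0],[0,0,0],-1],[[0.07,0.004,0],[0,0,0],-1],[[0.07,0.004,0],[0,0,0],-1],[[0.05,0.003,0],[0,0,0],-1],[[0.03,0.002,0],[0,0,0],-1],[[0.03,0.002,0],[0,0,0],-1],[[0.02,0.001,0],[0,0,0],-1],[[0,0,0],[0,0,0],-1],[[0,0,0],[0,0,0],-1]]' >/dev/null;python3 -c 'from h import*;st()'
python3 -m pendant '[[[0.02,0.001,0],[0,0,0],-1],[[0.02,0.001,0],[0,0,0],-1],[[0.02,0.001,0],[0,0,0],-1],[[0.02,0.001,0],[0,0,0],-1],[[0,0,0],[0,0,0],-1],[[0,0,0],[0,0,0],-1],[[0,0,0],[0,0,0],-1],[[0,0,0],[0,0,0],-1],[[0,0,0],[0,0,0],-1],[[0,0,0],[0,0,0],-1]]' >/dev/null;python3 -c 'from h import*;st()'
```

```text
t10.2 tip x50.1 y1.3 z68.2 yaw0.057 | f in 0.6 lat -0.4 z -1.7 M[ 0.02  0.09 -0.04] w20.1 ff29.9
t11.1 tip x52.5 y1.3 z68.2 yaw0.057 | f in 0.1 lat 0.3 z -2.9 M[ 0.01  0.11 -0.03] w20.0 ff29.9
```

```bash
python3 -m pendant '[[[0.02,0.001,0],[0,0,0],-1],[[0.02,0.001,0],[0,0,0],-1],[[0.02,0.001,0],[0,0,0],-1],[[0,0,0],[0,0,0],-1],[[0,0,0],[0,0,0],-1],[[0,0,0],[0,0,0],-1],[[0,0,0],[0,0,0],-1],[[0,0,0],[0,0,0],-1],[[0,0,0],[0,0,0],-1],[[0,0,0],[0,0,0],-1]]' >/dev/null;python3 -c 'from h import*;st()'
```

```text
t11.9 tip x54.4 y1.3 z68.2 yaw0.057 | f in 0.1 lat -0.5 z -2.2 M[ 0.01  0.14 -0.03] w19.9 ff29.9
```

```bash
python3 -m pendant '[[[0.02,0.001,0],[0,0,0],-1],[[0.02,0.001,0],[0,0,0],-1],[[0,0,0],[0,0,0],-1],[[0,0,0],[0,0,0],-1],[[0,0,0],[0,0,0],-1],[[0,0,0],[0,0,0],-1],[[0,0,0],[0,0,0],-1],[[0,0,0],[0,0,0],-1],[[0,0,0],[0,0,0],-1],[[0,0,0],[0,0,0],-1]]' >/dev/null;python3 -c 'from h import*;st()'
```

```text
t12.8 tip x55.6 y1.3 z68.2 yaw0.057 | f in -0.4 lat 0.1 z -2.5 M[ 0.02  0.12 -0.02] w19.5 ff29.9
```

```bash
python3 -m pendant '[[[0.02,0.001,0],[0,0,0],-1],[[0.02,0.001,0],[0,0,0],-1],[[0,0,0],[0,0,0],-1],[[0,0,0],[0,0,0],-1],[[0,0,0],[0,0,0],-1],[[0,0,0],[0,0,0],-1],[[0,0,0],[0,0,0],-1],[[0,0,0],[0,0,0],-1],[[0,0,0],[0,0,0],-1],[[0,0,0],[0,0,0],-1]]' >/dev/null;python3 -c 'from h import*;st()'
```

```text
t13.6 tip x56.8 y1.3 z68.2 yaw0.057 | f in -0.7 lat -0.1 z -2.0 M[0.02 0.23 0.02] w19.7 ff29.9
```

```bash
python3 -m pendant '[[[0.02,0.001,0],[0,0,0],-1],[[0.02,0.001,0],[0,0,0],-1],[[0,0,0],[0,0,0],-1],[[0,0,0],[0,0,0],-1],[[0,0,0],[0,0,0],-1],[[0,0,0],[0,0,0],-1],[[0,0,0],[0,0,0],-1],[[0,0,0],[0,0,0],-1],[[0,0,0],[0,0,0],-1],[[0,0,0],[0,0,0],-1]]' >/dev/null;python3 -c 'from h import*;st()'
```

```text
t14.4 tip x58.0 y1.3 z68.2 yaw0.057 | f in -1.3 lat 0.9 z -3.3 M[0.28 0.29 0.25] w19.9 ff29.9
```

```bash
python3 -m pendant '[[[0.02,0.001,0],[0,0,0],-1],[[0.02,0.001,0],[0,0,0],-1],[[0,0,0],[0,0,0],-1],[[0,0,0],[0,0,0],-1],[[0,0,0],[0,0,0],-1],[[0,0,0],[0,0,0],-1],[[0,0,0],[0,0,0],-1],[[0,0,0],[0,0,0],-1],[[0,0,0],[0,0,0],-1],[[0,0,0],[0,0,0],-1]]' >/dev/null;python3 -c 'from h import*;st()'
```

```text
t15.2 tip x59.3 y1.3 z68.3 yaw0.057 | f in -1.5 lat 2.1 z -1.9 M[0.37 0.24 0.33] w19.9 ff30.0
```

The sideways force (+2.1 N) suggests the bevel is on the right edge of the slot, which puts the slot to the left (+y). Shifting that way.

```bash
python3 -m pendant '[[[0,0.03,0],[0,0,0],-1],[[0,0.03,0],[0,0,0],-1],[[0,0,0],[0,0,0],-1],[[0,0,0],[0,0,0],-1],[[0,0,0],[0,0,0],-1],[[0,0,0],[0,0,0],-1],[[0,0,0],[0,0,0],-1],[[0,0,0],[0,0,0],-1],[[0,0,0],[0,0,0],-1],[[0,0,0],[0,0,0],-1]]' >/dev/null;python3 -c 'from h import*;st()'
python3 -m pendant '[[[0.02,0.001,0],[0,0,0],-1],[[0.02,0.001,0],[0,0,0],-1],[[0.02,0,0],[0,0,0],-1],[[0,0,0],[0,0,0],-1],[[0,0,0],[0,0,0],-1],[[0,0,0],[0,0,0],-1],[[0,0,0],[0,0,0],-1],[[0,0,0],[0,0,0],-1],[[0,0,0],[0,0,0],-1],[[0,0,0],[0,0,0],-1]]' >/dev/null;python3 -c 'from h import*;st()'
```

```text
t16.1 tip x59.3 y3.1 z68.2 yaw0.057 | f in 0.0 lat 0.4 z -2.0 M[-0.01  0.12 -0.04] w20.0 ff29.9
t16.9 tip x61.1 y3.0 z68.2 yaw0.057 | f in -0.0 lat 0.0 z -2.0 M[ 0.03  0.13 -0.02] w19.8 ff29.9
```

It moves freely past the keeper's face, so it is in the slot. Advancing to the follower.

```bash
python3 -m pendant '[[[0.03,0.002,0],[0,0,0],-1],[[0.03,0.002,0],[0,0,0],-1],[[0.03,0.002,0],[0,0,0],-1],[[0.03,0.002,0],[0,0,0],-1],[[0.03,0.002,0],[0,0,0],-1],[[0.03,0.002,0],[0,0,0],-1],[[0.03,0.002,0],[0,0,0],-1],[[0,0,0],[0,0,0],-1],[[0,0,0],[0,0,0],-1],[[0,0,0],[0,0,0],-1]]' >/dev/null;python3 -c 'from h import*;st()'
python3 -m pendant '[[[0.03,0.002,0],[0,0,0],-1],[[0.03,0.002,0],[0,0,0],-1],[[0.03,0.002,0],[0,0,0],-1],[[0.03,0.002,0],[0,0,0],-1],[[0.03,0.002,0],[0,0,0],-1],[[0.03,0.002,0],[0,0,0],-1],[[0.03,0.002,0],[0,0,0],-1],[[0.03,0.002,0],[0,0,0],-1],[[0,0,0],[0,0,0],-1],[[0,0,0],[0,0,0],-1]]' >/dev/null;python3 -c 'from h import*;st()'
```

```text
t17.8 tip x67.3 y3.1 z68.2 yaw0.057 | f in -0.2 lat 0.3 z -1.9 M[-0.01  0.11 -0.06] w19.9 ff29.9
t18.6 tip x74.5 y3.2 z68.1 yaw0.057 | f in -3.4 lat -0.7 z -1.4 M[-0.04  0.62 -0.02] w19.8 ff29.9
```

```bash
python3 -m pendant '[[[0.03,0.002,0],[0,0,0],-1],[[0.03,0.002,0],[0,0,0],-1],[[0.03,0.002,0],[0,0,0],-1],[[0.03,0.002,0],[0,0,0],-1],[[0.03,0.002,0],[0,0,0],-1],[[0.03,0.002,0],[0,0,0],-1],[[0.03,0.002,0],[0,0,0],-1],[[0,0,0],[0,0,0],-1],[[0,0,0],[0,0,0],-1],[[0,0,0],[0,0,0],-1]]' >/dev/null;python3 -c 'from h import*;st()'
python3 -m pendant '[[[0.02,0.001,0],[0,0,0],-1],[[0.02,0.001,0],[0,0,0],-1],[[0.02,0.001,0],[0,0,0],-1],[[0.02,0.001,0],[0,0,0],-1],[[0.02,0.001,0],[0,0,0],-1],[[0.02,0.001,0],[0,0,0],-1],[[0.02,0.001,0],[0,0,0],-1],[[0,0,0],[0,0,0],-1],[[0,0,0],[0,0,0],-1],[[0,0,0],[0,0,0],-1]]' >/dev/null;python3 -c 'from h import*;st()'
```

```text
t19.4 tip x81.2 y3.2 z68.3 yaw0.057 | f in -2.4 lat 0.2 z -2.3 M[-0.02  0.63 -0.07] w20.0 ff29.9
t20.2 tip x85.3 y3.2 z68.3 yaw0.057 | f in -3.0 lat 0.5 z -2.3 M[-0.08  0.64 -0.04] w19.6 ff29.9
```

```bash
python3 -m pendant '[[[0.02,0.001,0],[0,0,0],-1],[[0.02,0.001,0],[0,0,0],-1],[[0.02,0.001,0],[0,0,0],-1],[[0.01,0.001,0],[0,0,0],-1],[[0,0,0],[0,0,0],-1],[[0,0,0],[0,0,0],-1],[[0,0,0],[0,0,0],-1],[[0,0,0],[0,0,0],-1],[[0,0,0],[0,0,0],-1],[[0,0,0],[0,0,0],-1]]' >/dev/null;python3 -c 'from h import*;st()'
python3 -m pendant '[[[0.02,0.001,0],[0,0,0],-1],[[0.02,0.001,0],[0,0,0],-1],[[0,0,0],[0,0,0],-1],[[0,0,0],[0,0,0],-1],[[0,0,0],[0,0,0],-1],[[0,0,0],[0,0,0],-1],[[0,0,0],[0,0,0],-1],[[0,0,0],[0,0,0],-1],[[0,0,0],[0,0,0],-1],[[0,0,0],[0,0,0],-1]]' >/dev/null;python3 -c 'from h import*;st()'
```

```text
t21.1 tip x87.3 y3.2 z68.3 yaw0.057 | f in -3.3 lat -1.1 z -2.5 M[-0.02  0.63 -0.04] w19.9 ff29.9
t21.9 tip x88.5 y3.2 z68.3 yaw0.057 | f in -3.3 lat -0.5 z -2.3 M[-0.03  0.68 -0.01] w19.9 ff29.9
```

```bash
python3 -m pendant '[[[0.02,0.001,0],[0,0,0],-1],[[0.01,0.001,0],[0,0,0],-1],[[0,0,0],[0,0,0],-1],[[0,0,0],[0,0,0],-1],[[0,0,0],[0,0,0],-1],[[0,0,0],[0,0,0],-1],[[0,0,0],[0,0,0],-1],[[0,0,0],[0,0,0],-1],[[0,0,0],[0,0,0],-1],[[0,0,0],[0,0,0],-1]]' >/dev/null;python3 -c 'from h import*;st()'
```

```text
t22.8 tip x88.8 y3.3 z68.1 yaw0.057 | f in -5.6 lat -0.5 z -0.8 M[-0.06  0.87 -0.06] w19.7 ff29.9
```

```bash
python3 -m pendant '[[[0.01,0.001,0],[0,0,0],-1],[[0.01,0,0],[0,0,0],-1],[[0,0,0],[0,0,0],-1],[[0,0,0],[0,0,0],-1],[[0,0,0],[0,0,0],-1],[[0,0,0],[0,0,0],-1],[[0,0,0],[0,0,0],-1],[[0,0,0],[0,0,0],-1],[[0,0,0],[0,0,0],-1],[[0,0,0],[0,0,0],-1]]' >/dev/null;python3 -c 'from h import*;st()'; python3 - <<'E'
from h import *
import cv2
cv2.imwrite("pics/p1.png",cv2.resize(bot.capture("top")[130:230,205:345],(764,546),interpolation=2))
E
```

```text
t23.6 tip x88.8 y3.3 z68.0 yaw0.057 | f in -7.9 lat -0.7 z -1.1 M[-0.11  1.09 -0.06] w20.1 ff29.9
```

View pics/p1.png

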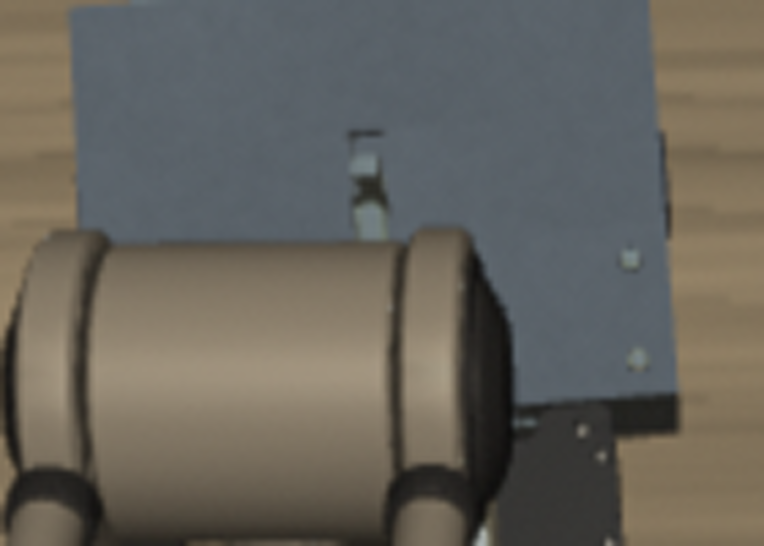

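The tab at (365,163) in the crop is about 18 mm further back than before, and the bar is against the hard stop. Easing the pressure, lowering almost to the floor, then releasing.

```bash
python3 -m pendant '[[[-0.02,-0.001,0],[0,0,0],-1],[[0,0,-0.04],[0,0,0],-1],[[0,0,-0.04],[0,0,0],-1],[[0,0,-0.04],[0,0,0],-1],[[0,0,-0.04],[0,0,0],-1],[[0,0,-0.04],[0,0,0],-1],[[0,0,-0.04],[0,0,0],-1],[[0,0,-0.04],[0,0,0],-1],[[0,0,0],[0,0,0],-1],[[0,0,0],[0,0,0],-1]]' >/dev/null;python3 -c 'from h import*;st()'
```

```text
t24.5 tip x89.3 y3.0 z60.0 yaw0.056 | f in -5.7 lat -0.2 z -0.1 M[-0.14  0.63 -0.14] w20.0 ff30.0
```

```bash
python3 -m pendant '[[[0,0,-0.02],[0,0,0],-1],[[0,0,-0.02],[0,0,0],-1],[[0,0,-0.02],[0,0,0],-1],[[0,0,0],[0,0,0],-1],[[0,0,0],[0,0,0],-0.5],[[0,0,0],[0,0,0],-0.4],[[0,0,0],[0,0,0],-0.2],[[0,0,0],[0,0,0],0],[[0,0,0],[0,0,0],0],[[0,0,0],[0,0,0],0]]' >/dev/null;python3 -c 'from h import*;st()'
python3 -m pendant '[[[0,0,0],[0,0,0],0.2],[[0,0,0],[0,0,0],0.2],[[0,0,0],[0,0,0],0.2],[[0,0,0],[0,0,0],0.2],[[0,0,0],[0,0,0],0.2],[[0,0,0],[0,0,0],0.2],[[0,0,0],[0,0,0],0.2],[[0,0,0],[0,0,0],0.2],[[0,0,0],[0,0,0],0.2],[[0,0,0],[0,0,0],0.2]]' >/dev/null;python3 -c 'from h import*;st()'
```

```text
t25.3 tip x89.6 y3.2 z58.2 yaw0.057 | f in 0.1 lat 0.3 z 0.2 M[-0.01 -0.02  0.03] w44.9 ff0.0
t26.1 tip x89.3 y3.2 z58.0 yaw0.057 | f in -0.3 lat 0.4 z -0.6 M[ 0.03 -0.03  0.01] w55.5 ff0.0
```

```bash
python3 -m pendant '[[[0,0,0.2],[0,0,0],0.2],[[0,0,0.5],[0,0,0],0.2],[[0,0,0.7],[0,0,0],0.2],[[0,0,0.7],[0,0,0],0.2],[[0,0,0.7],[0,0,0],0.2],[[0,0,0.7],[0,0,0],0.2],[[0,0,0.7],[0,0,0],0.2],[[0,0,0.7],[0,0,0],0.2],[[-0.4,0,0.2],[0,0,0],0.2],[[-0.6,0,0],[0,0,0],0.2]]' >/dev/null && python3 -m pendant '[[[-0.4,-0.9,0],[0,0,0],0.2],[[-0.4,-0.9,0],[0,0,0],0.2],[[-0.4,-0.9,0],[0,0,0],0.2],[[-0.4,-0.9,0],[0,0,0],0.2],[[-0.4,-0.9,0],[0,0,0],0.2],[[-0.4,-0.9,0],[0,0,0],0.2],[[-0.4,-0.9,0],[0,0,0],0.2],[[-0.2,-0.4,0],[0,0,0],0.2],[[0,0,0],[0,0,0],0.2],[[0,0,0],[0,0,0],0.2]]'; python3 - <<'E'
from h import *
import cv2
cv2.imwrite("pics/f1.png",cv2.resize(bot.capture("top")[115:265,200:350],(600,600),interpolation=2))
E
```

```text
time: 27.8
tool_pos: [438.5, -132.4, 205.5]
tcp_rot: [3.142, 0.001, -3.087]
contact_force: [1.1, -0.1, 0.4]
grip_width: 55.0
finger_force: 0.0
```

View pics/f1.png

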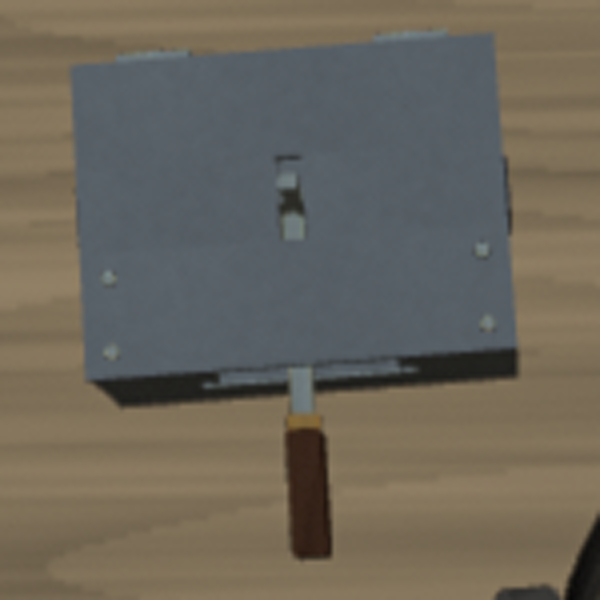

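The picture shows the bar lying straight in the mouth, its handle end at (311,558), and the tab right back at (288,180). The gripper is clear. Handing in.

```bash
python3 -c 'from plant import bot;print(bot.close_job())'
```

```text
the job is handed in; nothing more can be done
None
```

I locked the strongbox and handed in the job: the bar is through the slot against the hard stop and let go, with the tab about 18 mm back. The highest wrist force I read was about 8 N, the bystanders were not approached, and it took about 28 s; the judge returned no verdict.

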